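Wedge the finishing board level

TASK

Take the tapered wooden wedge from the bench, lay it on the white runway and slide it straight in, thin end first, under the drooping front edge of the hinged board, so that the wedge alone lifts the board, never the gripper. Keep pushing until the board is level against its two stops and the push has stiffened to two or three times what slid it before, so that the wedge is snug, but do not force it further. Then let go and leave it so, without having disturbed the offcut, the jar or the bottle.

Things in the scene. Friction and masses are not known exactly. Their poses are not given: they have to be found in the camera images.
- wedge: Plain pale hardwood wedge, the only tapered piece: 165 long (x), 40 wide (y), flat base. Origin at the centre of the base; +x points to the thin end. Height 36 at the thick end (x = -82.5) falling evenly, 1 in 5, to 3 at the thin end (x = +82.5). 90 g, centre of mass at x = -24. Lies either left or right of the stand, the offcut on the other side. Once driven in it does not slip back.
- nose (a point): Middle of the wedge's thin end, at its base (wedge x = +82.5, z = 0).
- grip (a point): Where to hold the wedge across its 40 mm width: wedge x = -45, 15 above its base (it is 28 high here). Fingers here clear the board even when the wedge is home. A wedge driven while held off the runway drops and loosens when let go, one pressed down drags: let it lie free, then drive it, best with closed fingertips square against its 36 high thick end.
- stand: Wooden levelling stand fixed to the bench, 255 deep, 242 wide. Origin on the bench plane below the middle of the board's front edge; +x points in under the board to the hinge (the way to push), z up. At the front corners (x = -3 to 27, |y| over 89) posts 50 high with metal tabs over the board's corners: the stops.
- runway_start (a point): Middle of the front end of the white runway, on the bench plane (stand x = -175, y = 0). The runway is a fixed flat strip 80 wide along stand x from -175 to +115, under the board. Its top is 3 to 8 above the bench, different each time and not measured, so the wedge comes tight with anything from 70 to 95 mm of it in past the edge.
- edge (a point): Middle of the board's front edge, underside (round metal nosing of 4 radius, 200 wide along y); axes are the board's: x to the hinge, z square to the board. The board (plywood, maple plinth on top, 67 high over the bench, about 600 g) hinges 221 behind the edge. At rest it droops 0.05 rad, edge 14 above the bench; level is 0 rad, edge at 25, against the stops.
- stop (a point): Underside of the left stop tab (stand x = 12, y = 110, z = 37.5). While the board rises the wedge slides at a steady push along stand x, about 5 to 13 N (bearing down on the wedge adds friction); at the stops it climbs steeply, doubling within about 1 mm of wedge travel. Two to three times the steady push is snug; over four or five times is forcing. Feel it in small slow steps.
- offcut: Bystander: plain rectangular offcut 160 x 45 x 32 high, same wood as the wedge but not tapered. Origin at the centre of its underside. Leave it.
- jar: Bystander: glass jar with a metal lid, 86 across, 120 high, origin under its centre. Leave it.
- oil: Bystander: bottle of finishing oil, 60 across, 170 high, origin under its centre. Leave it.
Things that resemble listed ones, but are neither listed nor needed, are in the scene too. Leave any pink or purple look-alike of the wedge alone.

How it is judged:
By the outcome, as a careful person would: the job done as asked, in the order asked, and still so for the second after the job is handed in, with the robot touching nothing.
It also fails if it takes over 72 s, if anything falls off the work surface, if the arm or the gripper's body presses on something with over 40 N, if the wrist force passes 120 N, or if a joint passes its speed limit or range.

ROBOT

A 6-joint arm with a two-finger parallel gripper is mounted at the origin on the work surface. World frame = base frame: x ahead of the robot, y to its left, z up, the work surface at z = 0. Lengths are in m, angles in rad, forces in N, time in s.
With the tool pointing down it reaches from about 0.425 to 1.125 m from the base axis. Payload 14.9 kg.
Tool frame: the origin (TCP) lies on the centre line of the jaws, within the pads' length; the fingertips stand arm.nose_length ahead of it and the grasp point (between the pads) lies 11 mm behind it (arm.nose_length is the distance from the TCP to the fingertips, in m); z points along the fingers, y is the line along which they close (so a half turn about z gives the same grasp; the last joint's range is limited). The gripper opens to 91 mm and grips with 3 to 60 N. Pads are 32 mm wide; open, the fingers measure 118 mm over their backs; the gripper's body (76 mm by 178 mm) begins 60 mm behind the grasp point.
Start: joints at [-1.346, 0.379, 1.734, -0, 1.028, -0.033], TCP at [0.178, -0.677, 0.222] pointing down, gripper open.
Joint ranges: [-2.77, 2.77], [-0.74, 2.19], [0, 2.66], [-1.06, 4.2], [0.31, 2.87], [-3.08, 3.08]. Speed limits (rad/s): [1.89, 1.89, 2.39, 3.14, 3.14, 3.14].

INTERFACE

Orientations are given as a unit quaternion [w, x, y, z].
In Python, from workcell import arm gives the robot as it stands. The module is installed in compiled form; this text tells all that it offers.
- The arm moves only by the tool send_rows, never from a script. Its argument "motion" is a list of rows, each an object with "hand": the closure, from 0 (fully open) to 1 (shut); "travel": the shift along the tool's x, y, z in cm, a list of three; "roll": the turn about the tool's z in rad. In form: [{"hand": hand, "travel": [tx, ty, tz], "roll": roll}, ...]. A call has 1 to 12 rows; each row shifts and turns the commanded pose from where the row before left it, along the tool's axes as they then stand; what a row does not reach is not made up. A row lasts 1/12 s, in which the tool goes at most 41.7 mm and 7.16 degrees, less where a joint would pass 70% of its speed; a pose out of reach is approached as far as the arm can. A call is refused whole if a number of a shift passes 4.17 or a number of a turn 0.125, either way. A call with a gripper value outside its range is refused whole. The fingers move at their own pace and stop on an object; "squeeze" is the grip in N (left out, the last holds). Time passes only in rows, so rows that do not move let the fingers close. It gives the time, the measured TCP pose, the force, the opening and the grip force at its end, in the units of the state.
- arm.read_state(): the state, without advancing time (a new reading comes with each control period).
- arm.snapshot(name): name is "scene" or "top" or "wrist"; returns (picture, depth): 420x560x3 uint8, red, green, blue; 420x560 float32, m along the optical axis (not along the pixel's ray), 0 where there is no reading.
- arm.camera_info(name): a dict with "camera_matrix" (3x3 intrinsics, pixels), "k1" (the pictures are not rectified: a ray, as slopes to the right and down, at radius r is drawn at 1 + k1 r^2 times it, then the intrinsics apply), "position" and "rotation" of the camera in the world. Camera axes: x right, y down, z forward; pixel columns grow to the right and rows downward; lengths in m; the calibration is good to about 2 mm. A picture is of the moment at which its call begins: read the wrist's pose just before it. camera_info takes no time and is no camera call; for the wrist camera it gives the pose at the moment of the call.
- arm.job_done(): hands the job in; it is judged then, once.
Trained networks look in the newest picture that a camera, given by its name, has taken for a name from the list of things; names that differ only in an ending like _2 or _b are one class to them, and where a whole thing is asked for, a point or a joint stands for the part that bears it (a point fixed in the world has none). Each returns a list of dicts, best first, with "confidence" (0 to 1); they miss things now and then, are a little off and sometimes report something else, mostly with a low value. They report only what shows in the picture. A call takes as long as a camera call. They do not tell look-alikes from the thing itself.
- arm.look_for(camera, name): "pixel" ([column, row] in pixels, amid what is visible of it).
The state is a dict: "clock": time; "joints": joint angles; "qd": joint speeds; "effort": joint torques, N m; "tool_pos": TCP position; "eef_rot": TCP orientation; "ft_force": force on the tool from outside, world axes, zero at the start; "moment": the same for the moment, N m; "width": finger opening in m; "grip_force": force on a finger pad.
Only numpy, scipy, OpenCV 4.12 (cv2) and the standard library are available. Lean on these libraries where they do the work, as an engineer would, in place of code of your own. Each camera call takes 0.05 s, during which the arm holds its last target. There are 200 camera calls.

## Working session

There is one attempt and no reset: what is moved stays moved. The work goes in short steps, Python scripts to look and compute and a tool call to move; the robot and the scene stay as the last step left them, time stands still between calls to the robot, and variables do not carry over. Pictures are saved under pics/ and viewed, at most 10 in all, crops included, and the job is handed in when it is done.

Besides the shell and the picture viewer there is one more tool, called after "Call:" as name(argument=value, ...) on one line, values as JSON. send_rows: Moves the arm, as the interface text tells. Its arguments: {"type":"object","properties":{"motion":{"type":"array","items":{"type":"object","properties":{"hand":{"type":"number"},"travel":{"type":"array","items":{"type":"number"}},"roll":{"type":"number"}}}},"squeeze":{"type":"number"}},"required":["motion"]}

```bash
mkdir -p pics; cat > h.py <<'E'
import numpy as np, cv2
from workcell import arm
def R_of(info):
    r=np.array(info["rotation"],float)
    if r.shape==(3,3): return r
    from scipy.spatial.transform import Rotation as Ro
    return Ro.from_quat([r[1],r[2],r[3],r[0]]).as_matrix()
def ray(info,p):
    K=np.array(info["camera_matrix"]);k=info["k1"]
    d=np.array([(p[0]-K[0,2])/K[0,0],(p[1]-K[1,2])/K[1,1]]);s=d.copy()
    for _ in range(20): s=d/(1+k*(s@s))
    return np.array([s[0],s[1],1.])
def at_depth(info,p,z): return np.array(info["position"])+R_of(info)@(ray(info,p)*z)
def at_z(info,p,z):
    c=np.array(info["position"]);d=R_of(info)@ray(info,p);return c+d*(z-c[2])/d[2]
def cloud(info,D):
    K=np.array(info["camera_matrix"]);k=info["k1"]
    v,u=np.mgrid[0:D.shape[0],0:D.shape[1]]
    d=np.stack([(u-K[0,2])/K[0,0],(v-K[1,2])/K[1,1]],-1);s=d.copy()
    for _ in range(20): s=d/(1+k*(s**2).sum(-1,keepdims=True))
    P=np.concatenate([s,np.ones(s.shape[:2]+(1,))],-1)*D[...,None]
    return P@R_of(info).T+np.array(info["position"])
E
python3 - <<'E'
from h import *
s=arm.read_state();print({k:np.round(v,3) for k,v in s.items()},arm.nose_length)
for c in ("top","scene"):
    i=arm.camera_info(c);print(c,i)
    im,D=arm.snapshot(c);cv2.imwrite(f"pics/{c}.png",im[...,::-1]);np.save(f"{c}_d.npy",D)
    for n in ("wedge","nose","grip","stand","runway_start","edge","stop","offcut","jar","oil"):
        for r in arm.look_for(c,n)[:3]:
            p=r["pixel"];z=D[int(p[1]),int(p[0])];print(n,np.round(p,1),round(r["confidence"],2),np.round(at_depth(i,p,z),3))
E
```

```text
{'clock': np.float64(0.0), 'joints': array([-1.346,  0.379,  1.735, -0.   ,  1.028, -0.033]), 'qd': array([ 0.001, -0.   , -0.002,  0.002,  0.   ,  0.001]), 'effort': array([ 0.0000e+00, -7.6373e+01, -4.3437e+01,  6.5000e-02,  4.3000e-02,
       -0.0000e+00]), 'tool_pos': array([ 0.178, -0.676,  0.221]), 'eef_rot': array([-0.001,  0.992,  0.129, -0.   ]), 'ft_force': array([ 0.523, -0.354, -0.381]), 'moment': array([0.011, 0.033, 0.022]), 'grip_force': np.float64(0.0), 'width': np.float64(0.091)} 0.008
top {'camera_matrix': array([[461.62377035,   0.        , 279.29813214],
       [  0.        , 461.62377035, 216.00777522],
       [  0.        ,   0.        ,   1.        ]]), 'k1': -0.10689026745895569, 'position': array([ 0.41560902, -0.00816131,  1.24424534]), 'rotation': array([-0.02056747,  0.71327251, -0.70006838,  0.02689938])}
wedge [381.2 221.6] 0.61 [ 0.488 -0.292  0.019]
wedge [318.7 256.7] 0.6 [ 0.392 -0.124  0.024]
nose [381.8 300.1] 0.67 [ 0.279 -0.295  0.02 ]
nose [314.5 255.2] 0.66 [ 0.396 -0.113  0.025]
nose [382.6 218.6] 0.61 [ 0.496 -0.295  0.021]
grip [381.3 297.7]
[... 872 characters left out ...]
019]
wedge [195.7 264.1] 0.68 [ 0.513 -0.295  0.013]
wedge [231.4 211. ] 0.61 [ 0.413 -0.132  0.025]
nose [230.1 206.6] 0.96 [ 0.395 -0.128  0.022]
nose [189.5 256.6] 0.81 [ 0.487 -0.301  0.02 ]
nose [165.9 206.8] 0.73 [ 0.295 -0.298  0.018]
grip [196.3 255.9] 0.95 [ 0.492 -0.283  0.016]
grip [232.9 206.5] 0.65 [ 0.397 -0.12   0.018]
grip [165.9 206. ] 0.65 [ 0.293 -0.297  0.019]
stand [354.8 280.1] 0.92 [0.779 0.055 0.033]
runway_start [350.7 281. ] 0.89 [0.775 0.044 0.031]
edge [351.8 278.7] 0.7 [0.771 0.051 0.03 ]
stop [350.5 281.9] 0.89 [0.776 0.043 0.03 ]
offcut [361.7 172.3] 0.57 [0.494 0.285 0.033]
jar [154.5 316.5] 0.6 [ 0.644 -0.441  0.12 ]
oil [436.4 179.5] 0.55 [0.665 0.418 0.107]
```

View pics/top.png

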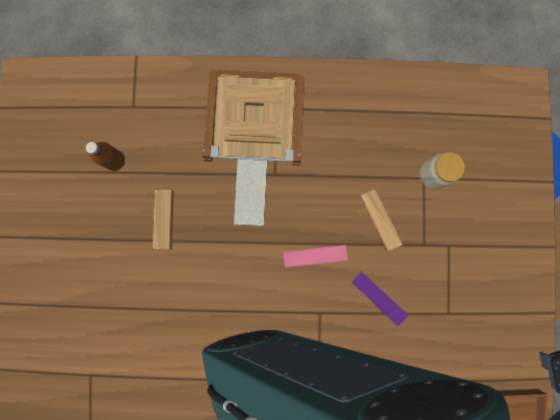

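View pics/scene.png

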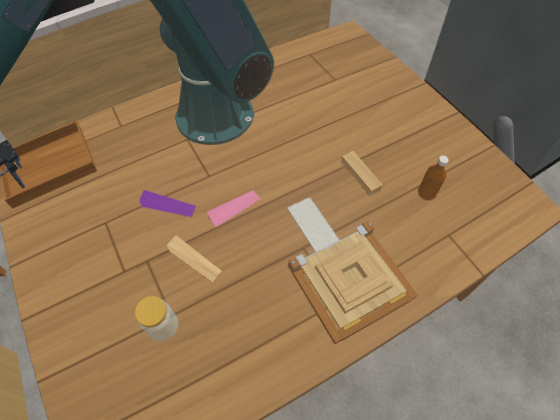

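Top view: the pale wedge lies right at about (381,220), the offcut left at (162,219), the white runway at (250,192), the stand at (254,117). The jar and bottle are clear of these, and the pink and purple look-alikes sit at (315,256) and (380,298). Next I measure from the depth.

```bash
python3 - <<'E'
from h import *
for c in ("top","scene"):
    i=arm.camera_info(c);D=np.load(f"{c}_d.npy");P=cloud(i,D);im=cv2.imread(f"pics/{c}.png")
    hsv=cv2.cvtColor(im,cv2.COLOR_BGR2HSV)
    ok=D>0
    b=P[ok&(np.abs(P[...,0]-.5)<.1)&(np.abs(P[...,1]+.05)<.05)];print(c,"bench z",np.median(b[:,2]))
    near=ok&(np.hypot(P[...,0]-.49,P[...,1]+.292)<.11)
    bz=np.median(P[near][:,2])
    for nm,ctr in (("wedge",(.49,-.292)),("offcut",(.485,.29))):
        nr=ok&(np.hypot(P[...,0]-ctr[0],P[...,1]-ctr[1])<.11)
        # colour: brighter than bench
        m=(nr&(hsv[...,2]>165)).astype(np.uint8);m=cv2.morphologyEx(m,cv2.MORPH_OPEN,np.ones((3,3)))
        q=P[m>0];rect=cv2.minAreaRect((q[:,:2]*1000).astype(np.float32));print(nm,len(q),rect, cv2.boxPoints(rect).round(1).tolist())
        mu=q[:,:2].mean(0);u=np.linalg.svd(q[:,:2]-mu,full_matrices=False)[2][0]
        t=(q[:,:2]-mu)@u;print(" mean",mu,"axis",u,"ang",np.degrees(np.arctan2(u[1],u[0])))
        for a in np.arange(-.08,.08,.02):
            s=(t>=a)&(t<a+.02);print("  t%.2f n%d z %.4f"%(a,s.sum(),np.median(q[s,2]) if s.any() else 0),end="")
        print()
    m=(ok&(hsv[...,1]<60)&(hsv[...,2]>130)&(P[...,2]<.016)&(P[...,2]>-.01)&(P[...,0]>.45)&(P[...,0]<.72)&(np.abs(P[...,1]-.06)<.09)).astype(np.uint8)
    m=cv2.morphologyEx(m,cv2.MORPH_OPEN,np.ones((3,3)))
    q=P[m>0];rect=cv2.minAreaRect((q[:,:2]*1000).astype(np.float32));print("runway",len(q),np.median(q[:,2]),rect,cv2.boxPoints(rect).round(1).tolist())
    m=(ok&(P[...,2]>.02)&(P[...,2]<.09)&(P[...,0]>.6)&(P[...,0]<1)&(np.abs(P[...,1]-.06)<.17))
    q=P[m];rect=cv2.minAreaRect((q[:,:2]*1000).astype(np.float32));print("stand",rect,cv2.boxPoints(rect).round(1).tolist())
E
```

```text
top bench z 0.00016972937046511039
wedge 932 ((493.7993469238281, -293.0599670410156), (169.5080108642578, 44.76982116699219), 25.22130012512207) [[407.6000061035156, -308.8999938964844], [426.70001220703125, -349.3999938964844], [580.0, -277.20001220703125], [560.9000244140625, -236.6999969482422]]
 mean [ 0.49366861 -0.29093693] axis [-0.90957941 -0.41553013] ang -155.44729425919235
  t-0.08 n108 z 0.0059  t-0.06 n112 z 0.0090  t-0.04 n113 z 0.0136  t-0.02 n112 z 0.0174  t0.00 n113 z 0.0223  t0.02 n119 z 0.0262  t0.04 n116 z 0.0300  t0.06 n115 z 0.0342
offcut 909 ((483.7588195800781, 296.3272399902344), (154.90277099609375, 49.62387466430664), 2.589893341064453) [[405.29998779296875, 317.6000061035156], [407.5, 268.0], [562.2999877929688, 275.0], [560.0, 324.6000061035156]]
 mean [0.48276935 0.29367467] axis [-9.99999701e-01  7.73245524e-04] ang 179.95569629052744
  t-0.08 n103 z 0.0319  t-0.06 n118 z 0.0316  t-0.04 n113 z 0.0322  t-0.02 n127 z 0.0318  t0.00 n105 z 0.0319  t0.02 n123 z 0.0319  t0.04 n115 z 0.0324  t0.06 n105 z 0.0321
runway 1936 0.006183553245854512 ((563.043457031
[... 1351 characters left out ...]
  t-0.08 n106 z 0.0298  t-0.06 n68 z 0.0310  t-0.04 n69 z 0.0314  t-0.02 n70 z 0.0308  t0.00 n86 z 0.0310  t0.02 n114 z 0.0286  t0.04 n116 z 0.0290  t0.06 n182 z -0.0004
runway 1354 0.0057476169573994484 ((555.9417114257812, 63.07780456542969), (84.68074035644531, 176.0460662841797), 87.93465423583984) [[466.3999938964844, 23.899999618530273], [642.4000244140625, 17.600000381469727], [645.4000244140625, 102.19999694824219], [469.5, 108.5999984741211]]
stand ((769.1268920898438, 53.95885467529297), (264.0141906738281, 249.1010284423828), 88.16510009765625) [[640.4000244140625, -74.0], [889.4000244140625, -82.0], [897.7999877929688, 181.89999389648438], [648.9000244140625, 189.89999389648438]]
```

Call:
send_rows(motion=[{"hand": 0, "travel": [2.9, -2.3, 0.5], "roll": 0}, {"hand": 0, "travel": [2.9, -2.3, 0.5], "roll": 0}, {"hand": 0, "travel": [2.9, -2.3, 0.5], "roll": 0}, {"hand": 0, "travel": [2.9, -2.3, 0.5], "roll": 0}, {"hand": 0, "travel": [2.9, -2.3, 0.5], "roll": 0}, {"hand": 0, "travel": [2.9, -2.3, 0.5], "roll": 0}, {"hand": 0, "travel": [2.9, -2.3, 0.5], "roll": 0}, {"hand": 0, "travel": [2.9, -2.3, 0.5], "roll": 0}, {"hand": 0, "travel": [2.9, -2.3, 0.5], "roll": 0}, {"hand": 0, "travel": [2.9, -2.3, 0.5], "roll": 0}, {"hand": 0, "travel": [2.9, -2.3, 0.5], "roll": -0.09}, {"hand": 0, "travel": [2.9, -2.3, 0.5], "roll": -0.09}], squeeze=25)

```text
clock: 2.1
tool_pos: [0.443, -0.3181, 0.1621]
eef_rot: [0.0, 0.976, 0.219, 0.0]
ft_force: [0.8, -0.2, -0.3]
width: 0.0911
grip_force: 0.0
```

```bash
cat >> h.py <<'E'
def pose():
    s=arm.read_state();q=np.array(s["eef_rot"])
    from scipy.spatial.transform import Rotation as Ro
    R=Ro.from_quat([q[1],q[2],q[3],q[0]]).as_matrix()
    return s,np.array(s["tool_pos"]),R
E
python3 - <<'E'
from h import *
s,p,R=pose();i=arm.camera_info("wrist");im,D=arm.snapshot("wrist")
cv2.imwrite("pics/w1.png",im[...,::-1])
print(s["clock"],p,R.round(4).tolist(),i["position"])
P=cloud(i,D);hsv=cv2.cvtColor(im,cv2.COLOR_RGB2HSV)
m=((D>0)&(P[...,2]>.008)&(P[...,2]<.045)&(np.hypot(P[...,0]-.49,P[...,1]+.29)<.14)).astype(np.uint8)
m=cv2.morphologyEx(m,cv2.MORPH_OPEN,np.ones((3,3)))
n,l,st,_=cv2.connectedComponentsWithStats(m);k=1+st[1:,4].argmax();q=P[l==k]
r=cv2.minAreaRect((q[:,:2]*1000).astype(np.float32));print(r,cv2.boxPoints(r).round(1).tolist(),q[:,2].max(),len(q))
for g in ("wedge","grip"): print(g,[(np.round(x["pixel"]),round(x["confidence"],2)) for x in arm.look_for("wrist",g)[:3]])
E
```

```text
2.1 [ 0.44303594 -0.31814522  0.16205595] [[0.9041, 0.4273, 0.0007], [0.4273, -0.9041, -0.0005], [0.0004, 0.0008, -1.0]] [ 0.51296843 -0.28570242  0.32470099]
((483.0352478027344, -298.6332702636719), (139.55252075195312, 40.028785705566406), 25.06464958190918) [[411.3999938964844, -310.1000061035156], [428.29998779296875, -346.29998779296875], [554.7000122070312, -287.20001220703125], [537.7999877929688, -250.89999389648438]] 0.03744893950346734 5667
wedge [(array([ 87., 166.]), 0.95), (array([208., 329.]), 0.84), (array([268., 146.]), 0.74)]
grip [(array([273., 144.]), 0.98), (array([ 89., 163.]), 0.95), (array([205., 330.]), 0.75)]
```

View pics/w1.png

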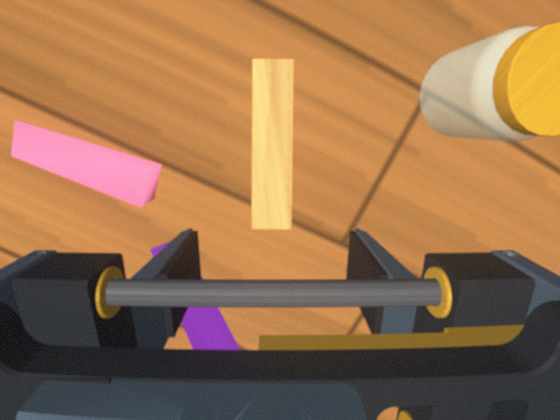

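The wrist view shows the wedge at (272,145), in line with the jaws. The grip point is 1.2 cm ahead, so I'll descend and grasp.

Call:
send_rows(motion=[{"hand": 0, "travel": [1.2, -0.1, 1.0], "roll": 0}, {"hand": 0, "travel": [0, 0, 3.0], "roll": 0}, {"hand": 0, "travel": [0, 0, 3.5], "roll": 0}, {"hand": 0, "travel": [0, 0, 3.5], "roll": 0}, {"hand": 0, "travel": [0, 0, 2.5], "roll": 0}, {"hand": 0, "travel": [0, 0, 1.0], "roll": 0}, {"hand": 0, "travel": [0, 0, 0.5], "roll": 0}, {"hand": 0.62, "travel": [0, 0, 0], "roll": 0}, {"hand": 0.62, "travel": [0, 0, 0], "roll": 0}, {"hand": 0.62, "travel": [0, 0, 0], "roll": 0}, {"hand": 0.62, "travel": [0, 0, 0], "roll": 0}, {"hand": 0.62, "travel": [0, 0, 0], "roll": 0}])

```text
clock: 3.25
tool_pos: [0.4528, -0.3138, 0.013]
eef_rot: [0.001, 0.976, 0.217, 0.001]
ft_force: [0.3, -0.4, -1.6]
width: 0.0608
grip_force: 0.0
```

Call:
send_rows(motion=[{"hand": 0.7, "travel": [0, 0, 0], "roll": 0}, {"hand": 0.7, "travel": [0, 0, 0], "roll": 0}, {"hand": 0.7, "travel": [0, 0, 0], "roll": 0}, {"hand": 0.7, "travel": [0, 0, 0], "roll": 0}, {"hand": 0.7, "travel": [0, 0, 0], "roll": 0}, {"hand": 0.7, "travel": [0, 0, 0], "roll": 0}])

```text
clock: 3.75
tool_pos: [0.4523, -0.3134, 0.0121]
eef_rot: [-0.0, 0.976, 0.217, -0.0]
ft_force: [-2.0, 2.0, 5.7]
width: 0.0398
grip_force: 25.0
```

Call:
send_rows(motion=[{"hand": 0.7, "travel": [0, 0, -2.0], "roll": 0}, {"hand": 0.7, "travel": [0, 0, -3.0], "roll": 0}, {"hand": 0.7, "travel": [0, 0, -3.0], "roll": 0}, {"hand": 0.7, "travel": [0, 0, 0], "roll": 0.094}, {"hand": 0.7, "travel": [0, 0, 0], "roll": 0.094}, {"hand": 0.7, "travel": [0, 0, 0], "roll": 0.094}, {"hand": 0.7, "travel": [0, 0, 0], "roll": 0.094}, {"hand": 0.7, "travel": [0, 0, 0], "roll": 0.094}, {"hand": 0.7, "travel": [0.4, -3.1, 0], "roll": 0}, {"hand": 0.7, "travel": [0.4, -3.1, 0], "roll": 0}, {"hand": 0.7, "travel": [0.4, -3.1, 0], "roll": 0}, {"hand": 0.7, "travel": [0.4, -3.1, 0], "roll": 0}])

```text
clock: 4.75
tool_pos: [0.4721, -0.1887, 0.0918]
eef_rot: [-0.0, 1.0, -0.016, -0.0]
ft_force: [0.6, 0.8, -1.6]
width: 0.0395
grip_force: 25.0
```

Call:
send_rows(motion=[{"hand": 0.7, "travel": [0.4, -3.1, 0], "roll": 0}, {"hand": 0.7, "travel": [0.4, -3.1, 0], "roll": 0}, {"hand": 0.7, "travel": [0.4, -3.1, 0], "roll": 0}, {"hand": 0.7, "travel": [0.4, -3.1, 0], "roll": 0}, {"hand": 0.7, "travel": [0.4, -3.1, 0], "roll": 0}, {"hand": 0.7, "travel": [0.4, -3.1, 0], "roll": 0}, {"hand": 0.7, "travel": [0.4, -3.1, 0], "roll": 0}, {"hand": 0.7, "travel": [0.4, -3.1, 0], "roll": 0}, {"hand": 0.7, "travel": [0, 0, 0], "roll": 0}])

```text
clock: 5.5
tool_pos: [0.5129, 0.0606, 0.0921]
eef_rot: [-0.0, 1.0, -0.015, 0.0]
ft_force: [-0.1, -0.3, -0.4]
width: 0.0398
grip_force: 25.0
```

```bash
python3 - <<'E'
from h import *
s,p,R=pose();i=arm.camera_info("wrist");im,D=arm.snapshot("wrist")
cv2.imwrite("pics/w2.png",im[...,::-1])
print(s["clock"],p,R.round(4).tolist(),s["ft_force"])
P=cloud(i,D);hsv=cv2.cvtColor(im,cv2.COLOR_RGB2HSV)
m=((D>0)&(hsv[...,1]<50)&(hsv[...,2]>120)&(np.abs(P[...,2]-.006)<.006)&(np.abs(P[...,1]-.06)<.09)).astype(np.uint8)
m=cv2.morphologyEx(m,cv2.MORPH_OPEN,np.ones((3,3)));q=P[m>0]
print("runway z",np.median(q[:,2]),q[:,0].min(),q[:,0].max())
for x in np.arange(.47,.66,.02):
    t=q[np.abs(q[:,0]-x)<.006]
    if len(t)>20: print(x.round(3),np.percentile(t[:,1],[1,99]).round(4),len(t))
# front of board: z profile along x at y offsets
for y in (.0,.03,.09,.12):
    o=[]
    for x in np.arange(.625,.68,.004):
        t=P[(D>0)&(abs(P[...,0]-x)<.002)&(abs(P[...,1]-y)<.004)];o.append((round(x,3),round(float(np.median(t[:,2])),4)) if len(t) else None)
    print(y,o)
E
```

```text
5.5 [0.51290958 0.06058678 0.09205659] [[0.9996, -0.0295, 0.0008], [-0.0295, -0.9996, 0.0004], [0.0008, -0.0005, -1.0]] [-0.0983179  -0.28224765 -0.44937602]
runway z 0.0061064800236505234 0.502553020278811 0.6538696348703427
0.51 [0.023  0.1021] 186
0.53 [0.0222 0.1014] 225
0.55 [0.0217 0.1008] 265
0.57 [0.0211 0.1001] 304
0.59 [0.0203 0.0997] 338
0.61 [0.0197 0.099 ] 375
0.63 [0.0192 0.0985] 424
0.65 [0.0192 0.0977] 343
0.0 [(np.float64(0.625), -0.0003), (np.float64(0.629), -0.0001), (np.float64(0.633), -0.0005), (np.float64(0.637), -0.0001), (np.float64(0.641), 0.0), (np.float64(0.645), 0.0001), (np.float64(0.649), 0.019), (np.float64(0.653), 0.0219), (np.float64(0.657), 0.0262), (np.float64(0.661), 0.0263), (np.float64(0.665), 0.0264), (np.float64(0.669), 0.0266), (np.float64(0.673), 0.0266), None]
0.03 [(np.float64(0.625), 0.0061), (np.float64(0.629), 0.0068), (np.float64(0.633), 0.0063), (np.float64(0.637), 0.0064), (np.float64(0.641), 0.0061), (np.float64(0.645), 0.0057), (np.float64(0.649), 0.0182), (np.float64(0.653), 0.0217), (np.float64(0.657), 0.0259), (np.float64(0.661),
[... 204 characters left out ...]
64(0.637), 0.006), (np.float64(0.641), 0.006), (np.float64(0.645), 0.0059), (np.float64(0.649), 0.0062), (np.float64(0.653), 0.0193), (np.float64(0.657), 0.0245), (np.float64(0.661), 0.0261), (np.float64(0.665), 0.0263), (np.float64(0.669), 0.0263), (np.float64(0.673), 0.0266), None]
0.12 [(np.float64(0.625), -0.0002), (np.float64(0.629), -0.0), (np.float64(0.633), -0.0003), (np.float64(0.637), -0.0003), (np.float64(0.641), -0.0001), (np.float64(0.645), -0.0002), (np.float64(0.649), -0.0004), (np.float64(0.653), 0.0179), (np.float64(0.657), 0.0221), (np.float64(0.661), 0.0261), (np.float64(0.665), 0.0262), (np.float64(0.669), 0.0266), (np.float64(0.673), 0.0265), (np.float64(0.677), 0.0266)]
```

View pics/w2.png

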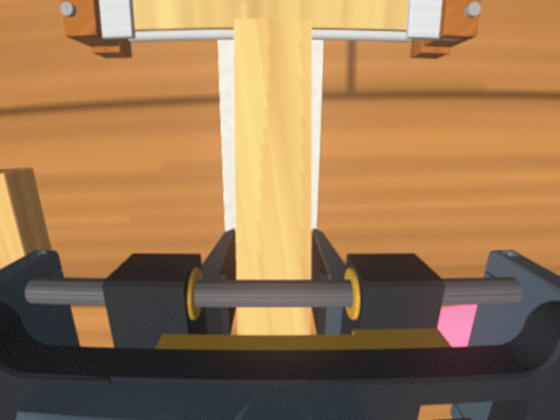

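The wedge, at (273,150), is centred over the white runway with its nose about 9 mm short of the board's edge; I'll shift 2 mm to the left and lower it.

Call:
send_rows(motion=[{"hand": 0.7, "travel": [0, -0.2, 1.5], "roll": 0.002}, {"hand": 0.7, "travel": [0, 0, 2.5], "roll": 0}, {"hand": 0.7, "travel": [0, 0, 2.0], "roll": 0}, {"hand": 0.7, "travel": [0, 0, 0.8], "roll": 0}, {"hand": 0.7, "travel": [0, 0, 0.3], "roll": 0}, {"hand": 0.7, "travel": [0, 0, 0.15], "roll": 0}, {"hand": 0.7, "travel": [0, 0, 0], "roll": 0}, {"hand": 0.7, "travel": [0, 0, 0], "roll": 0}])

```text
clock: 6.22
tool_pos: [0.5129, 0.0587, 0.0203]
eef_rot: [-0.0, 1.0, -0.017, 0.001]
ft_force: [0.5, 0.3, -0.9]
width: 0.0396
grip_force: 25.0
```

Call:
send_rows(motion=[{"hand": 0.4, "travel": [0, 0, 0], "roll": 0}, {"hand": 0.3, "travel": [0, 0, 0], "roll": 0}, {"hand": 0.3, "travel": [0, 0, 0], "roll": 0}, {"hand": 0.3, "travel": [0, 0, 0], "roll": 0}, {"hand": 0.3, "travel": [0, 0, 0], "roll": 0}, {"hand": 0.3, "travel": [0, 0, -2.0], "roll": 0}, {"hand": 0.3, "travel": [0, 0, -3.5], "roll": 0}, {"hand": 0.3, "travel": [0, 0, -1.5], "roll": 0}, {"hand": 0.3, "travel": [-2.5, 0, 0], "roll": 0}, {"hand": 1, "travel": [-2.5, 0, 0], "roll": 0}, {"hand": 1, "travel": [-2.3, 0, 0], "roll": 0}, {"hand": 1, "travel": [0, 0, 0], "roll": 0}])

```text
clock: 7.22
tool_pos: [0.435, 0.0613, 0.0888]
eef_rot: [0.0, 1.0, -0.017, -0.002]
ft_force: [0.1, 0.2, -1.0]
width: 0.0469
grip_force: 0.0
```

Call:
send_rows(motion=[{"hand": 1, "travel": [0, 0, 0], "roll": 0}, {"hand": 1, "travel": [0, 0, 0], "roll": 0}, {"hand": 1, "travel": [0, 0, 0], "roll": 0}, {"hand": 1, "travel": [0, 0, 0], "roll": 0}, {"hand": 1, "travel": [0, 0, 0], "roll": 0}, {"hand": 1, "travel": [0, 0, 0], "roll": 0}])

```text
clock: 7.72
tool_pos: [0.4397, 0.0613, 0.0894]
eef_rot: [0.0, 1.0, -0.017, -0.0]
ft_force: [0.3, 0.7, -0.4]
width: 0.0068
grip_force: 0.0
```

```bash
python3 - <<'E'
from h import *
s,p,R=pose();print(s["clock"],p,R.round(4).tolist(),s["ft_force"],s["width"])
i=arm.camera_info("wrist");im,D=arm.snapshot("wrist");cv2.imwrite("pics/w3.png",im[...,::-1])
P=cloud(i,D);m=((D>0)&(P[...,2]>.0105)&(P[...,2]<.05)&(P[...,0]<.64)&(P[...,0]>.47)&(np.abs(P[...,1]-.063)<.06)).astype(np.uint8)
m=cv2.morphologyEx(m,cv2.MORPH_OPEN,np.ones((3,3)));q=P[m>0]
for x in np.arange(.475,.64,.015):
    t=q[np.abs(q[:,0]-x)<.004]
    if len(t)>20: print(x.round(3),np.percentile(t[:,1],[1,50,99]).round(4),np.median(t[:,2]).round(4),len(t))
E
```

```text
7.7167 [0.43965832 0.06130642 0.08936571] [[0.9994, -0.0343, -0.0001], [-0.0343, -0.9994, -0.0], [-0.0001, 0.0, -1.0]] [ 0.30805763  0.7359314  -0.40550614] 0.006760421371656548
0.475 [0.039  0.0496 0.071 ] 0.042 59
0.49 [0.0388 0.0584 0.078 ] 0.0399 666
0.505 [0.0383 0.058  0.0776] 0.0368 672
0.52 [0.0379 0.058  0.0776] 0.0338 681
0.535 [0.038  0.0575 0.077 ] 0.0308 680
0.55 [0.0377 0.0571 0.0766] 0.0278 680
0.565 [0.0373 0.0572 0.0767] 0.0247 678
0.58 [0.0367 0.0562 0.0761] 0.0217 674
0.595 [0.0362 0.0556 0.075 ] 0.0187 675
```

View pics/w3.png

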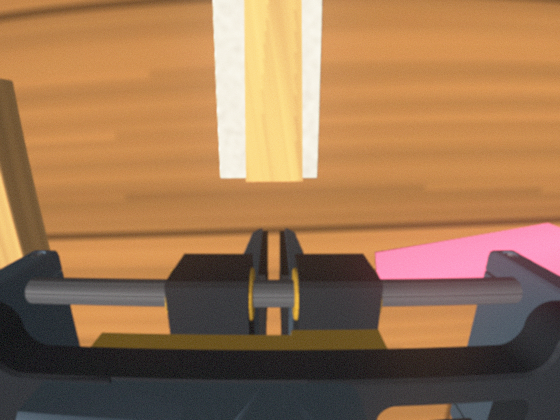

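The wedge lies flat on the runway, in line, its thick end at about (273,181), and the fingers are closed behind it. Descend and approach until contact.

Call:
send_rows(motion=[{"hand": 1, "travel": [0, 0.15, 2.0], "roll": -0.003}, {"hand": 1, "travel": [0, 0, 2.5], "roll": 0}, {"hand": 1, "travel": [0, 0, 1.5], "roll": 0}, {"hand": 1, "travel": [0, 0, 0.7], "roll": 0}, {"hand": 1, "travel": [0, 0, 0], "roll": 0}, {"hand": 1, "travel": [0, 0, 0], "roll": 0}, {"hand": 1, "travel": [0, 0, 0], "roll": 0}])

```text
clock: 8.35
tool_pos: [0.4399, 0.0599, 0.0232]
eef_rot: [-0.0, 1.0, -0.016, 0.001]
ft_force: [0.7, 0.6, -0.1]
width: 0.0006
grip_force: 0.0
```

Call:
send_rows(motion=[{"hand": 1, "travel": [0.3, 0, 0], "roll": 0}, {"hand": 1, "travel": [0.3, 0, 0], "roll": 0}, {"hand": 1, "travel": [0.3, 0, 0], "roll": 0}, {"hand": 1, "travel": [0.3, 0, 0], "roll": 0}, {"hand": 1, "travel": [0.3, 0, 0], "roll": 0}, {"hand": 1, "travel": [0.3, 0, 0], "roll": 0}, {"hand": 1, "travel": [0.3, 0, 0], "roll": 0}, {"hand": 1, "travel": [0.3, 0, 0], "roll": 0}, {"hand": 1, "travel": [0.3, 0, 0], "roll": 0}, {"hand": 1, "travel": [0.3, 0, 0], "roll": 0}])

```text
clock: 9.18
tool_pos: [0.4694, 0.0589, 0.0224]
eef_rot: [0.0, 1.0, -0.016, -0.0]
ft_force: [-1.5, -0.2, 0.7]
width: 0.0006
grip_force: 0.5
```

Call:
send_rows(motion=[{"hand": 1, "travel": [0.3, 0, 0], "roll": 0}, {"hand": 1, "travel": [0.3, 0, 0], "roll": 0}, {"hand": 1, "travel": [0.3, 0, 0], "roll": 0}, {"hand": 1, "travel": [0.3, 0, 0], "roll": 0}, {"hand": 1, "travel": [0.3, 0, 0], "roll": 0}, {"hand": 1, "travel": [0.3, 0, 0], "roll": 0}])

```text
clock: 9.68
tool_pos: [0.4876, 0.0583, 0.0225]
eef_rot: [-0.0, 1.0, -0.016, 0.0]
ft_force: [-0.6, 0.0, 0.3]
width: 0.0002
grip_force: 0.3
```

Call:
send_rows(motion=[{"hand": 1, "travel": [0.2, 0, 0], "roll": 0}, {"hand": 1, "travel": [0.2, 0, 0], "roll": 0}, {"hand": 1, "travel": [0.2, 0, 0], "roll": 0}, {"hand": 1, "travel": [0.2, 0, 0], "roll": 0}, {"hand": 1, "travel": [0.2, 0, 0], "roll": 0}, {"hand": 1, "travel": [0.2, 0, 0], "roll": 0}])

```text
clock: 10.18
tool_pos: [0.4978, 0.0579, 0.0221]
eef_rot: [0.0, 1.0, -0.016, -0.002]
ft_force: [-9.6, -0.1, 6.7]
width: 0.0006
grip_force: 4.4
```

Call:
send_rows(motion=[{"hand": 1, "travel": [0.15, 0, 0], "roll": 0}, {"hand": 1, "travel": [0.15, 0, 0], "roll": 0}, {"hand": 1, "travel": [0.15, 0, 0], "roll": 0}, {"hand": 1, "travel": [0.15, 0, 0], "roll": 0}, {"hand": 1, "travel": [0.15, 0, 0], "roll": 0}, {"hand": 1, "travel": [0.15, 0, 0], "roll": 0}, {"hand": 1, "travel": [0.15, 0, 0], "roll": 0}, {"hand": 1, "travel": [0.15, 0, 0], "roll": 0}])

```text
clock: 10.85
tool_pos: [0.5098, 0.0576, 0.0221]
eef_rot: [0.0, 1.0, -0.016, -0.002]
ft_force: [-9.5, 0.9, 6.0]
width: 0.0008
grip_force: 4.3
```

```bash
python3 - <<'E'
from h import *
s,p,R=pose();print(s["clock"],p,s["ft_force"])
i=arm.camera_info("wrist");im,D=arm.snapshot("wrist")
P=cloud(i,D);m=((D>0)&(P[...,2]>.0125)&(P[...,2]<.06)&(P[...,0]<.645)&(P[...,0]>.5)&(np.abs(P[...,1]-.06)<.06)).astype(np.uint8)
m=cv2.morphologyEx(m,cv2.MORPH_OPEN,np.ones((3,3)));q=P[m>0]
for x in np.arange(.53,.645,.015):
    t=q[np.abs(q[:,0]-x)<.004]
    if len(t)>20: print(x.round(3),np.percentile(t[:,1],[1,50,99]).round(4),np.median(t[:,2]).round(4))
cv2.imwrite("pics/w4.png",im[...,::-1])
E
```

```text
10.85 [0.50984997 0.05755013 0.02212673] [-9.47512992  0.85821611  5.97438053]
0.53 [0.0379 0.0568 0.0765] 0.0419
0.545 [0.0368 0.0565 0.0765] 0.0387
0.56 [0.0365 0.0562 0.0759] 0.0357
0.575 [0.0362 0.0559 0.0757] 0.0327
0.59 [0.0362 0.0556 0.0752] 0.0297
0.605 [0.0358 0.0555 0.0752] 0.0266
0.62 [0.035  0.0546 0.0743] 0.0236
0.635 [0.0347 0.0542 0.074 ] 0.0206
```

View pics/w4.png

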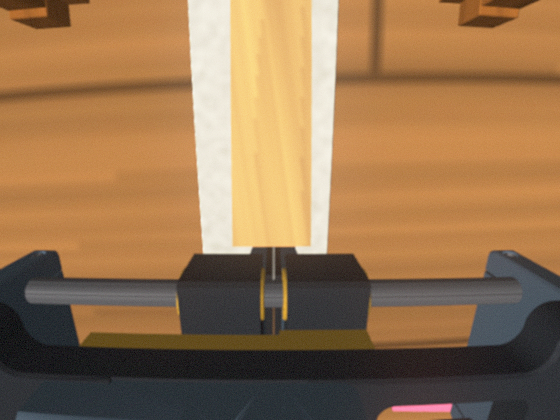

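The wedge, at (270,120), is sliding straight at a steady ~9.5 N; keep pushing.

Call:
send_rows(motion=[{"hand": 1, "travel": [0.15, 0, 0], "roll": 0}, {"hand": 1, "travel": [0.15, 0, 0], "roll": 0}, {"hand": 1, "travel": [0.15, 0, 0], "roll": 0}, {"hand": 1, "travel": [0.15, 0, 0], "roll": 0}, {"hand": 1, "travel": [0.15, 0, 0], "roll": 0}, {"hand": 1, "travel": [0.15, 0, 0], "roll": 0}, {"hand": 1, "travel": [0.15, 0, 0], "roll": 0}, {"hand": 1, "travel": [0.15, 0, 0], "roll": 0}, {"hand": 1, "travel": [0.15, 0, 0], "roll": 0}, {"hand": 1, "travel": [0.15, 0, 0], "roll": 0}, {"hand": 1, "travel": [0.15, 0, 0], "roll": 0}, {"hand": 1, "travel": [0.15, 0, 0], "roll": 0}])

```text
clock: 11.9
tool_pos: [0.5279, 0.057, 0.0221]
eef_rot: [0.0, 1.0, -0.016, -0.002]
ft_force: [-7.5, -0.2, 6.0]
width: 0.0004
grip_force: 4.2
```

Call:
send_rows(motion=[{"hand": 1, "travel": [0.1, 0, 0], "roll": 0}, {"hand": 1, "travel": [0.1, 0, 0], "roll": 0}, {"hand": 1, "travel": [0.1, 0, 0], "roll": 0}, {"hand": 1, "travel": [0.1, 0, 0], "roll": 0}, {"hand": 1, "travel": [0.1, 0, 0], "roll": 0}, {"hand": 1, "travel": [0.1, 0, 0], "roll": 0}])

```text
clock: 12.4
tool_pos: [0.5339, 0.0568, 0.0221]
eef_rot: [0.0, 1.0, -0.016, -0.001]
ft_force: [-8.1, -0.9, 6.9]
width: -0.0002
grip_force: 4.1
```

Call:
send_rows(motion=[{"hand": 1, "travel": [0.05, 0, 0], "roll": 0}, {"hand": 1, "travel": [0.05, 0, 0], "roll": 0}, {"hand": 1, "travel": [0.05, 0, 0], "roll": 0}, {"hand": 1, "travel": [0.05, 0, 0], "roll": 0}, {"hand": 1, "travel": [0.05, 0, 0], "roll": 0}, {"hand": 1, "travel": [0.05, 0, 0], "roll": 0}, {"hand": 1, "travel": [0.05, 0, 0], "roll": 0}, {"hand": 1, "travel": [0.05, 0, 0], "roll": 0}])

```text
clock: 13.07
tool_pos: [0.5379, 0.0567, 0.0221]
eef_rot: [0.0, 1.0, -0.016, -0.001]
ft_force: [-7.7, 0.2, 5.7]
width: 0.0002
grip_force: 4.1
```

```bash
cat > b.py <<'E'
from h import *
s,p,R=pose();print(s["clock"],p,s["ft_force"])
for c in ("top","scene"):
    i=arm.camera_info(c)
    z=[]
    for D in (np.load(f"{c}_d.npy"),arm.snapshot(c)[1]):
        P=cloud(i,D);m=(D>0)&(np.abs(P[...,0]-.672)<.008)&(np.abs(P[...,1]-.058)<.07)&(P[...,2]>.02)&(P[...,2]<.05);z.append(P[m][:,2].mean())
    print(c,np.round(z,4),"rise",z[1]-z[0],m.sum())
E
python3 b.py
```

```text
13.0667 [0.53790268 0.05670092 0.02214176] [-7.65612481  0.18126776  5.70539956]
top [0.0268 0.0349] rise 0.00809537096634676 311
scene [0.0272 0.0351] rise 0.007976841156885201 259
```

Call:
send_rows(motion=[{"hand": 1, "travel": [0.05, 0, 0], "roll": 0}, {"hand": 1, "travel": [0.05, 0, 0], "roll": 0}, {"hand": 1, "travel": [0.05, 0, 0], "roll": 0}, {"hand": 1, "travel": [0.05, 0, 0], "roll": 0}, {"hand": 1, "travel": [0.05, 0, 0], "roll": 0}, {"hand": 1, "travel": [0.05, 0, 0], "roll": 0}, {"hand": 1, "travel": [0.05, 0, 0], "roll": 0}, {"hand": 1, "travel": [0.05, 0, 0], "roll": 0}])

```text
clock: 13.83
tool_pos: [0.5419, 0.0565, 0.0221]
eef_rot: [0.0, 1.0, -0.016, -0.001]
ft_force: [-8.7, 0.3, 4.9]
width: 0.0002
grip_force: 4.1
```

Call:
send_rows(motion=[{"hand": 1, "travel": [0.03, 0, 0], "roll": 0}, {"hand": 1, "travel": [0.03, 0, 0], "roll": 0}, {"hand": 1, "travel": [0.03, 0, 0], "roll": 0}, {"hand": 1, "travel": [0.03, 0, 0], "roll": 0}, {"hand": 1, "travel": [0, 0, 0], "roll": 0}])

```text
clock: 14.25
tool_pos: [0.5432, 0.0565, 0.0221]
eef_rot: [0.0, 1.0, -0.016, -0.001]
ft_force: [-8.1, -0.6, 5.6]
width: 0.0002
grip_force: 3.8
```

Steady push ≈ 8.2 N, so the snug target is about 17–24 N. From here I use small steps, checking each reading.

Call:
send_rows(motion=[{"hand": 1, "travel": [0.03, 0, 0], "roll": 0}, {"hand": 1, "travel": [0.03, 0, 0], "roll": 0}, {"hand": 1, "travel": [0.03, 0, 0], "roll": 0}, {"hand": 1, "travel": [0, 0, 0], "roll": 0}])

```text
clock: 14.58
tool_pos: [0.544, 0.0565, 0.0221]
eef_rot: [0.0, 1.0, -0.016, -0.001]
ft_force: [-8.5, -0.1, 5.9]
width: -0.0
grip_force: 3.8
```

Call:
send_rows(motion=[{"hand": 1, "travel": [0.03, 0, 0], "roll": 0}, {"hand": 1, "travel": [0.03, 0, 0], "roll": 0}, {"hand": 1, "travel": [0.03, 0, 0], "roll": 0}, {"hand": 1, "travel": [0, 0, 0], "roll": 0}])

```text
clock: 14.92
tool_pos: [0.545, 0.0565, 0.0222]
eef_rot: [0.0, 1.0, -0.016, -0.001]
ft_force: [-7.6, 0.8, 5.5]
width: 0.0003
grip_force: 3.8
```

Call:
send_rows(motion=[{"hand": 1, "travel": [0.03, 0, 0], "roll": 0}, {"hand": 1, "travel": [0.03, 0, 0], "roll": 0}, {"hand": 1, "travel": [0, 0, 0], "roll": 0}])

```text
clock: 15.17
tool_pos: [0.5456, 0.0564, 0.0221]
eef_rot: [0.0, 1.0, -0.016, -0.001]
ft_force: [-6.7, -0.0, 5.7]
width: 0.0004
grip_force: 3.9
```

Call:
send_rows(motion=[{"hand": 1, "travel": [0.03, 0, 0], "roll": 0}, {"hand": 1, "travel": [0.03, 0, 0], "roll": 0}, {"hand": 1, "travel": [0, 0, 0], "roll": 0}])

```text
clock: 15.42
tool_pos: [0.5462, 0.0565, 0.0222]
eef_rot: [0.0, 1.0, -0.016, -0.001]
ft_force: [-7.9, 0.3, 5.4]
width: 0.0009
grip_force: 3.9
```

Call:
send_rows(motion=[{"hand": 1, "travel": [0.03, 0, 0], "roll": 0}, {"hand": 1, "travel": [0.03, 0, 0], "roll": 0}, {"hand": 1, "travel": [0, 0, 0], "roll": 0}])

```text
clock: 15.67
tool_pos: [0.5468, 0.0564, 0.0221]
eef_rot: [0.0, 1.0, -0.016, -0.001]
ft_force: [-7.2, 0.4, 5.1]
width: 0.0007
grip_force: 3.9
```

```bash
python3 b.py
```

```text
15.6667 [0.54675    0.05642912 0.02214237] [-7.21308519  0.41629238  5.13260731]
top [0.0268 0.0365] rise 0.009700179771759656 312
scene [0.0272 0.0368] rise 0.0096420962361576 260
```

Call:
send_rows(motion=[{"hand": 1, "travel": [0.03, 0, 0], "roll": 0}, {"hand": 1, "travel": [0.03, 0, 0], "roll": 0}, {"hand": 1, "travel": [0, 0, 0], "roll": 0}])

```text
clock: 16.02
tool_pos: [0.5474, 0.0564, 0.0221]
eef_rot: [0.0, 1.0, -0.016, -0.001]
ft_force: [-7.6, -0.0, 5.7]
width: 0.0004
grip_force: 3.8
```

Call:
send_rows(motion=[{"hand": 1, "travel": [0.03, 0, 0], "roll": 0}, {"hand": 1, "travel": [0.03, 0, 0], "roll": 0}, {"hand": 1, "travel": [0, 0, 0], "roll": 0}])

```text
clock: 16.27
tool_pos: [0.548, 0.0564, 0.0222]
eef_rot: [0.0, 1.0, -0.016, -0.001]
ft_force: [-7.8, 0.4, 5.8]
width: 0.0002
grip_force: 3.8
```

Call:
send_rows(motion=[{"hand": 1, "travel": [0.03, 0, 0], "roll": 0}, {"hand": 1, "travel": [0.03, 0, 0], "roll": 0}, {"hand": 1, "travel": [0, 0, 0], "roll": 0}])

```text
clock: 16.52
tool_pos: [0.5485, 0.0564, 0.0221]
eef_rot: [0.0, 1.0, -0.016, -0.001]
ft_force: [-8.0, -0.4, 4.9]
width: 0.0006
grip_force: 3.8
```

Call:
send_rows(motion=[{"hand": 1, "travel": [0.03, 0, 0], "roll": 0}, {"hand": 1, "travel": [0.03, 0, 0], "roll": 0}, {"hand": 1, "travel": [0, 0, 0], "roll": 0}])

```text
clock: 16.77
tool_pos: [0.5492, 0.0563, 0.0221]
eef_rot: [0.0, 1.0, -0.016, -0.001]
ft_force: [-6.6, -0.4, 5.9]
width: 0.0005
grip_force: 3.8
```

Call:
send_rows(motion=[{"hand": 1, "travel": [0.03, 0, 0], "roll": 0}, {"hand": 1, "travel": [0.03, 0, 0], "roll": 0}, {"hand": 1, "travel": [0, 0, 0], "roll": 0}])

```text
clock: 17.02
tool_pos: [0.5496, 0.0563, 0.0221]
eef_rot: [0.0, 1.0, -0.016, -0.001]
ft_force: [-8.2, -0.1, 6.4]
width: 0.0007
grip_force: 4.2
```

Call:
send_rows(motion=[{"hand": 1, "travel": [0.03, 0, 0], "roll": 0}, {"hand": 1, "travel": [0.02, 0, 0], "roll": 0}, {"hand": 1, "travel": [0, 0, 0], "roll": 0}])

```text
clock: 17.27
tool_pos: [0.5497, 0.0563, 0.022]
eef_rot: [0.0, 1.0, -0.016, -0.002]
ft_force: [-10.3, 1.4, 8.3]
width: 0.0003
grip_force: 5.4
```

Call:
send_rows(motion=[{"hand": 1, "travel": [0.03, 0, 0], "roll": 0}, {"hand": 1, "travel": [0, 0, 0], "roll": 0}, {"hand": 1, "travel": [0, 0, 0], "roll": 0}])

```text
clock: 17.52
tool_pos: [0.5498, 0.0563, 0.022]
eef_rot: [0.0, 1.0, -0.016, -0.002]
ft_force: [-12.7, 0.2, 9.6]
width: 0.0005
grip_force: 6.0
```

Call:
send_rows(motion=[{"hand": 1, "travel": [0.04, 0, 0], "roll": 0}, {"hand": 1, "travel": [0, 0, 0], "roll": 0}, {"hand": 1, "travel": [0, 0, 0], "roll": 0}])

```text
clock: 17.77
tool_pos: [0.5498, 0.0563, 0.022]
eef_rot: [0.0, 1.0, -0.016, -0.003]
ft_force: [-13.8, -0.2, 10.7]
width: 0.0003
grip_force: 7.0
```

Call:
send_rows(motion=[{"hand": 1, "travel": [0.04, 0, 0], "roll": 0}, {"hand": 1, "travel": [0, 0, 0], "roll": 0}, {"hand": 1, "travel": [0, 0, 0], "roll": 0}])

```text
clock: 18.02
tool_pos: [0.55, 0.0563, 0.0219]
eef_rot: [0.0, 1.0, -0.016, -0.003]
ft_force: [-15.7, 0.6, 12.1]
width: 0.0006
grip_force: 7.7
```

```bash
python3 b.py
```

```text
18.0167 [0.54997048 0.05626897 0.02190506] [-15.74240628   0.63257141  12.05346194]
top [0.0268 0.0372] rise 0.010398393880981623 318
scene [0.0272 0.0375] rise 0.010368510053726718 260
```

Call:
send_rows(motion=[{"hand": 1, "travel": [0.05, 0, -0.02], "roll": 0}, {"hand": 1, "travel": [0, 0, 0], "roll": 0}, {"hand": 1, "travel": [0, 0, 0], "roll": 0}])

```text
clock: 18.37
tool_pos: [0.5501, 0.0563, 0.0219]
eef_rot: [0.0, 1.0, -0.016, -0.003]
ft_force: [-16.6, 1.1, 10.7]
width: 0.0005
grip_force: 8.2
```

Call:
send_rows(motion=[{"hand": 1, "travel": [0.06, 0, -0.02], "roll": 0}, {"hand": 1, "travel": [0, 0, 0], "roll": 0}, {"hand": 1, "travel": [0, 0, 0], "roll": 0}])

```text
clock: 18.62
tool_pos: [0.5502, 0.0562, 0.0219]
eef_rot: [0.0, 1.0, -0.016, -0.004]
ft_force: [-18.2, 1.6, 10.5]
width: 0.0004
grip_force: 9.1
```

Call:
send_rows(motion=[{"hand": 1, "travel": [0.07, 0, -0.02], "roll": 0}, {"hand": 1, "travel": [0, 0, 0], "roll": 0}, {"hand": 1, "travel": [0, 0, 0], "roll": 0}])

```text
clock: 18.87
tool_pos: [0.5503, 0.0562, 0.022]
eef_rot: [0.0, 1.0, -0.016, -0.004]
ft_force: [-19.9, 2.0, 11.7]
width: 0.0003
grip_force: 10.3
```

20 N is about 2.5 times the steady push, so the wedge is snug. Back off straight, then up.

Call:
send_rows(motion=[{"hand": 1, "travel": [-0.1, 0, 0], "roll": 0}, {"hand": 1, "travel": [-0.3, 0, 0], "roll": 0}, {"hand": 1, "travel": [-1.0, 0, 0], "roll": 0}, {"hand": 1, "travel": [-2.0, 0, 0], "roll": 0}, {"hand": 1, "travel": [-1.5, 0, -1.0], "roll": 0}, {"hand": 1, "travel": [0, 0, -3.0], "roll": 0}, {"hand": 1, "travel": [0, 0, -3.5], "roll": 0}, {"hand": 1, "travel": [0, 0, -3.0], "roll": 0}, {"hand": 1, "travel": [0, 0, 0], "roll": 0}, {"hand": 1, "travel": [0, 0, 0], "roll": 0}])

```text
clock: 19.7
tool_pos: [0.5063, 0.0579, 0.1297]
eef_rot: [-0.0, 1.0, -0.016, 0.002]
ft_force: [0.3, 0.2, -0.5]
width: 0.0004
grip_force: 0.0
```

```bash
python3 b.py; python3 - <<'E'
from h import *
i=arm.camera_info("wrist");im,D=arm.snapshot("wrist");cv2.imwrite("pics/w5.png",im[...,::-1])
P=cloud(i,D);m=(D>0)&(np.abs(P[...,0]-.672)<.008)&(P[...,2]>.02)&(P[...,2]<.06)
for a,b in ((-.02,.02),(.09,.13)):
    t=P[m&(P[...,1]>a)&(P[...,1]<b)];print(np.median(t[:,2]),len(t))
for n in ("offcut","jar","oil"): 
    for c in ("top",): print(n,[np.round(x["pixel"],1).tolist() for x in arm.look_for(c,n)[:2]])
E
```

```text
19.7 [0.50633356 0.05788117 0.12972581] [ 0.30253788  0.17473662 -0.46197862]
top [0.0268 0.0371] rise 0.01029510669196831 311
scene [0.0272 0.0373] rise 0.01016803417856407 260
0.03686084549849228 654
0.0367919721310474 907
offcut [[163.6, 219.0], [252.6, 166.8]]
jar [[441.2, 168.9]]
oil [[105.4, 152.6]]
```

View pics/w5.png

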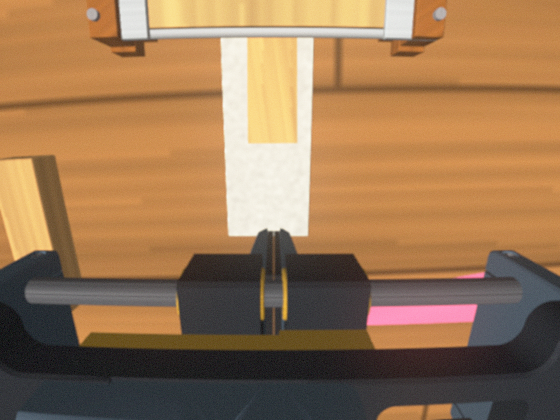

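The wedge, at (272,90), sits straight under the raised board edge; both corners stand at the stops, and the gripper is clear.

```bash
python3 -c "
from workcell import arm
print(arm.job_done())"
```

```text
the job is handed in; nothing more can be done
None
```

The job is handed in: the wedge alone holds the board level at its stops, pushed to 20 N against a steady 8 N or so, about 4 mm right of the runway's centre line; the gripper is clear, and the offcut, jar and bottle were not touched.

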